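Slide the salt and pepper mills home into the row on the worktop

ROBOT

A 7-joint arm with a two-finger parallel gripper is mounted at the origin on the work surface. World frame = base frame: x ahead of the robot, y to its left, z up, the work surface at z = 0. Lengths are in m, angles in rad, forces in N, time in s.
With the tool pointing down it reaches from about 0.4 to 0.85 m from the base axis. Payload 10.4 kg.
Tool frame: the origin (TCP) lies at the very end of the fingers, on their centre line; the grasp point (between the pads) lies 19 mm behind it (manip.grip_depth is the distance from the TCP to the grasp point, in m); z points along the fingers, y is the direction in which the jaws open and shut (so a half turn about z gives the same grasp; the last joint's range is limited). The gripper opens to 85 mm and grips with 20 to 120 N. Pads are 22 mm wide; open, the fingers measure 114 mm over their backs; the gripper's body (76 mm by 85 mm) begins 54 mm behind the grasp point. The pads swing forward as they close: fully open they stand 13 mm farther back than shut.
Start: joints at [-1.249, 0.332, -0.065, 1.46, 0.022, 1.35, -0.088], TCP at [0.211, 0.588, 0.206] pointing down, gripper open.
Joint ranges: [-2.6, 2.6], [-0.5, 2.12], [-1.47, 1.34], [0.16, 2.42], [-1.27, 4.41], [0.06, 2.06], [-2.6, 2.6]. Speed limits (rad/s): [2.22, 2.22, 2.79, 2.79, 3.14, 3.14, 3.14].

INTERFACE

Orientations are given as a unit quaternion [x, y, z, w].
In Python, from workcell import manip gives the robot as it stands.
- The arm moves only by the tool step_arm, never from a script. Its argument "motion" is a list of rows, each a list of 6 numbers: the shift along the tool's x, y, z in mm, then the turn, a rotation vector about the tool's x, y, z in degrees. A call has 1 to 20 rows; each row shifts and turns the pose as measured when the row begins, along the tool's axes as they then stand; what a row does not reach is not made up. A row lasts 1/8 s, in which the tool goes at most 62.5 mm and 10.7 degrees, less where a joint would pass 70% of its speed; a pose out of reach is approached as far as the arm can. A call with a gripper value outside its range is refused whole. "jaw" is the finger opening in mm, from 0 to 85.4, set as the call begins (left out, the last holds). The fingers move at their own pace and stop on an object; "force" is the grip in N (left out, the last holds). Time passes only in rows, so rows that do not move let the fingers close. It gives the time, the measured TCP pose, the force and the opening at its end, in the units of the state.
- manip.get_obs(): the state, without advancing time (a new reading comes with each control period).
- manip.camera(name): name is "scene" or "side" or "wrist"; returns the picture (420x560x3 uint8, blue, green, red); there is no depth.
- manip.camera_info(name): a dict with "camera_matrix" (3x3 intrinsics, pixels), "R" (3x3) and "t" (3): a world point X has camera coordinates R X + t. Camera axes: x right, y down, z forward; pixel columns grow to the right and rows downward; lengths in m; the calibration is good to about 2 mm. A picture is of the moment at which its call begins: read the wrist's pose just before it. camera_info takes no time and is no camera call; for the wrist camera it gives the pose at the moment of the call.
- manip.hand_in(): hands the job in, once; it reports no verdict.
The state is a dict: "clock": time; "joint_pos": joint angles; "joint_velocities": joint speeds; "tau": joint torques, N m; "position": TCP position; "ee_rot": TCP orientation; "ft_force": force on the tool from outside, world axes, zero at the start; "torque": the same for the moment, N m; "grip_width": opening from 0.0 (shut) to 1.0 (fully open).
Only numpy, scipy, OpenCV 4.12 (cv2) and the standard library are available. Lean on these libraries where they do the work, as an engineer would, in place of code of your own. Each camera call takes 0.05 s, during which the arm holds its last target.

TASK

Tidy the kitchen worktop: the two tall turned-wood mills belong in the row along the low wooden rail at the robot's left, one in each of the two gaps either side of the tea tin. With the fingertips, push each mill low on its body so that it slides upright into a gap until it stands against the rail (either mill in either gap); do not grip, lift or tip the mills. Leave the oil bottle, tea tin, jam jar and everything else where they stand.

Things in the scene. Friction and masses are not known exactly. Their poses are not given: they have to be found in the camera images.
- pepper_mill: Taller mill: dark turned wood, 235 mm tall, loose, about 0.36 kg. Straight round foot 56 mm in diameter from the worktop up to 60 mm, narrower waist, head 53 mm in diameter. Origin: centre of its underside, on the worktop; z up its axis. Friction on the worktop 0.5 to 0.7: pushed higher than about 38 mm it may tip. A tool leaning back about 40 degrees keeps the gripper's body clear of its head.
- salt_mill: Shorter mill of the same pattern: dark turned wood, 185 mm tall, loose, about 0.29 kg. The same straight round foot, 56 mm in diameter up to 60 mm, narrower waist, head 53 mm in diameter. Origin: centre of its underside, on the worktop; z up its axis. Slides and tips as the taller one does.
- rail: Low wooden rail fixed along the left, running away from the robot: a board 520 mm long, 55 mm high, 18 mm thick, a thin steel rod at 80 mm over it, and at each end a cheek reaching 48 mm out to the right. Origin: middle of the board's right-hand (front) face at worktop height; x square to that face and into the board (to the left), y along the board towards the robot. A mill against it has its axis at x = -28 mm.
- oil_bottle: Green glass oil bottle standing at one end of the row against the rail, loose, 66 mm in diameter, 260 mm tall. Origin: centre of its underside. It stands about 168 mm (centre to centre) from the tea tin, on either side of it; the clear gap between the two is about 100 mm wide.
- tea_tin: Round steel tea tin with a plain green band and a dark wooden lid knob, in the middle of the row against the rail, loose, 74 mm in diameter, 150 mm tall. Origin: centre of its underside. The two gaps lie to its left and right.
- jam_jar: Amber glass jam jar with a brass lid at the other end of the row against the rail, loose, 72 mm in diameter, 125 mm tall. Origin: centre of its underside. It stands about 168 mm (centre to centre) from the tea tin, on the side away from the oil bottle; the clear gap is about 95 mm wide.
- teapot: Steel teapot with an arched strap handle, to the left; body 142 mm in diameter, 188 mm tall over the handle, spout tip 125 mm from its axis. Origin: centre of its underside; the spout points along its y. Bystander.
- mug: White mug to the right, 80 mm in diameter, 90 mm tall, handle along its y. Origin: centre of its underside. Bystander.
- sugar_bowl: Blue lidded sugar bowl to the right, 94 mm in diameter, 90 mm tall. Origin: centre of its underside. Bystander.
- teaspoon: Steel teaspoon about 140 mm long lying flat between the mills, 12 mm high; its length is its x. Origin: on the worktop under its middle. Bystander.
Things that resemble listed ones, but are neither listed nor needed, are in the scene too. Leave any pink or purple look-alike of the salt_mill alone.

How it is judged:
At the end, for the whole second after the job is handed in: Both mills stand upright (within 3 degrees), at rest on the worktop, one between the oil bottle and the tea tin and the other between the tea tin and the jam jar, each foot within 10 mm of the rail's front face; the oil bottle, tea tin and jam jar stand within 20 mm of where they began (x of pepper_mill in the frame of rail between -0.038 and -0.022 m and angle between each of pepper_mill, salt_mill's own z axis and vertical below 0.05 rad and height (world z) of each of pepper_mill, salt_mill below 0.004 m and linear speed of each of pepper_mill, salt_mill below 0.01 m/s and angular speed of each of pepper_mill, salt_mill below 0.1 rad/s and horizontal distance between each of pepper_mill, salt_mill and tea_tin below 0.125 m and x of salt_mill in the frame of rail between -0.038 and -0.022 m and ((horizontal distance between pepper_mill and oil_bottle below 0.125 m and horizontal distance between salt_mill and jam_jar below 0.125 m) or (horizontal distance between salt_mill and oil_bottle below 0.125 m and horizontal distance between pepper_mill and jam_jar below 0.125 m)) and distance of each of oil_bottle, tea_tin, jam_jar from where it was at the start of the episode below 0.02 m and angle between each of oil_bottle, tea_tin, jam_jar's own z axis and vertical below 0.1 rad); the robot touches nothing.
It fails at once if a mill is tipped by more than about 14 degrees (angle between any of pepper_mill, salt_mill's own z axis and vertical above 0.25 rad).
It fails at once if a mill is lifted off the worktop (its foot's centre more than 15 mm up) (height (world z) of any of pepper_mill, salt_mill above 0.015 m).
It fails at once if a mill is taken between the finger pads ((horizontal distance between the grasp point and pepper_mill below 0.018 m and z of the grasp point in the frame of pepper_mill below 0.22 m) or (horizontal distance between the grasp point and salt_mill below 0.018 m and z of the grasp point in the frame of salt_mill below 0.17 m)).
It fails at once if the oil bottle, tea tin or jam jar is shifted by more than 20 mm or knocked over (distance of any of oil_bottle, tea_tin, jam_jar from where it was at the start of the episode above 0.02 m or angle between any of oil_bottle, tea_tin, jam_jar's own z axis and vertical above 0.2 rad).
It fails at once if the teapot, mug, sugar bowl or teaspoon is shifted by more than 30 mm (distance of any of teapot, mug, sugar_bowl, teaspoon from where it was at the start of the episode above 0.03 m).
It also fails if it takes over 64 s, if anything falls off the work surface, if the arm or the gripper's body presses on something with over 40 N, if the wrist force passes 120 N, or if a joint passes its speed limit or range.

## Working session

There is one attempt and no reset: what is moved stays moved. The work goes in short steps, Python scripts to look and compute and a tool call to move; the robot and the scene stay as the last step left them, time stands still between calls to the robot, and variables do not carry over. Pictures are saved under pics/ and viewed, and the job is handed in when it is done.

Besides the shell and the picture viewer there is one more tool, called after "Emit:" by a JSON object that holds its "fn" and its "kwargs", one argument or row to a line. step_arm: Moves the arm, as the interface text tells. Its arguments: {"type":"object","properties":{"motion":{"type":"array"},"jaw":{"type":"number"},"force":{"type":"number"}},"required":["motion"]}

```bash
ls; mkdir -p pics
python3 - <<'E'
from workcell import manip
import cv2,json,numpy as np
o=manip.get_obs();print(o)
for n in ["scene","side","wrist"]:
    i=manip.camera_info(n);print(n,{k:np.round(v,4).tolist() for k,v in i.items()})
    cv2.imwrite(f"pics/{n}0.png",manip.camera(n))
E
```

```text
pics
{'clock': 0.0, 'joint_pos': array([-1.24862942,  0.33287122, -0.06468022,  1.46092356,  0.02161841,
        1.34995091, -0.08850779]), 'joint_velocities': array([-1.15087947e-03, -1.60199760e-03, -5.00622083e-05,  5.44724679e-04,
       -4.22542311e-04,  5.73521695e-04,  1.66535777e-03]), 'tau': array([-2.00890140e-04, -6.25442433e+01,  4.88836784e-02, -3.91604125e+01,
        1.61412108e-02,  1.01354532e-02, -1.05597557e-06]), 'position': array([0.21111874, 0.58781576, 0.20512482]), 'ee_rot': array([ 1.71531815e-01,  9.85178312e-01, -7.24319745e-04, -7.85867876e-05]), 'ft_force': array([0.02758872, 0.2316386 , 0.20257709]), 'torque': array([-0.02679208, -0.00602497,  0.01239605]), 'grip_width': 1.002223360664838}
scene {'camera_matrix': [[543.3279, 0.0, 281.8163], [0.0, 543.3279, 199.7246], [0.0, 0.0, 1.0]], 'R': [[0.4677, 0.8839, 0.0004], [0.7056, -0.3731, -0.6024], [-0.5323, 0.282, -0.7982]], 't': [-0.2448, -0.3442, 1.7768]}
side {'camera_matrix': [[388.8602, 0.0, 281.0632], [0.0, 388.8602, 212.5233], [0.0, 0.0, 1.0]], 'R': [[0.976, 0.2178, 0.0056], [0.1499, -0.6525, -0.7428], [-0.1581, 0.7258, -0.6694]], 't': [-0.529, -0.0489, 1.312]}
wrist {'camera_matrix': [[294.118, 0.0, 279.477], [0.0, 294.118, 207.1624], [0.0, 0.0, 1.0]], 'R': [[0.3382, 0.9411, -0.0014], [0.9052, -0.3249, 0.2741], [0.2575, -0.0939, -0.9617]], 't': [-0.6244, -0.0348, 0.3789]}
```

View pics/scene0.png

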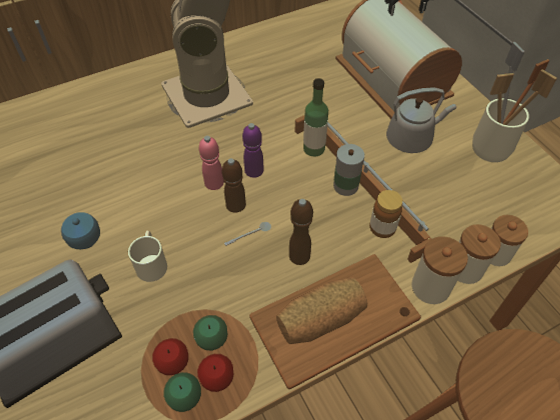

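View pics/side0.png

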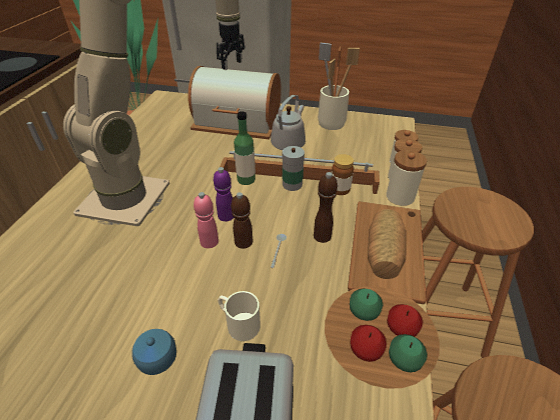

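View pics/wrist0.png

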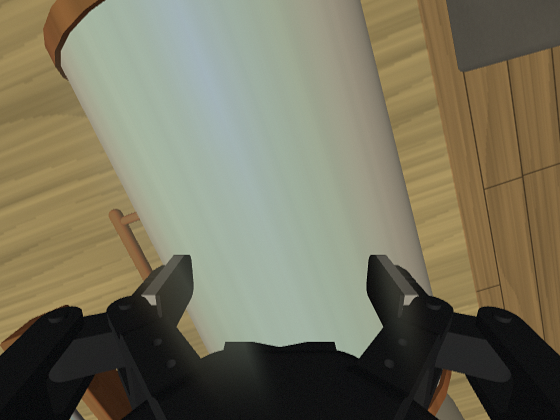

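Run:
```python
import cv2,numpy as np
s=cv2.imread("pics/scene0.png");d=cv2.imread("pics/side0.png")
a=cv2.resize(s[95:275,180:440],None,fx=3,fy=3,interpolation=cv2.INTER_CUBIC)
b=cv2.resize(d[100:260,180:420],None,fx=3,fy=3,interpolation=cv2.INTER_CUBIC)
cv2.imwrite("pics/c1.png",a);cv2.imwrite("pics/c2.png",b)
```

```text
(no output)
```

View pics/c1.png

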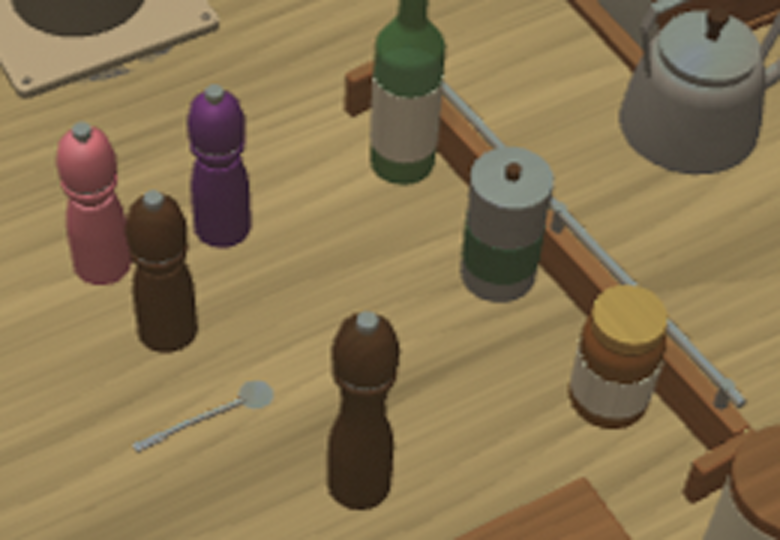

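View pics/c2.png

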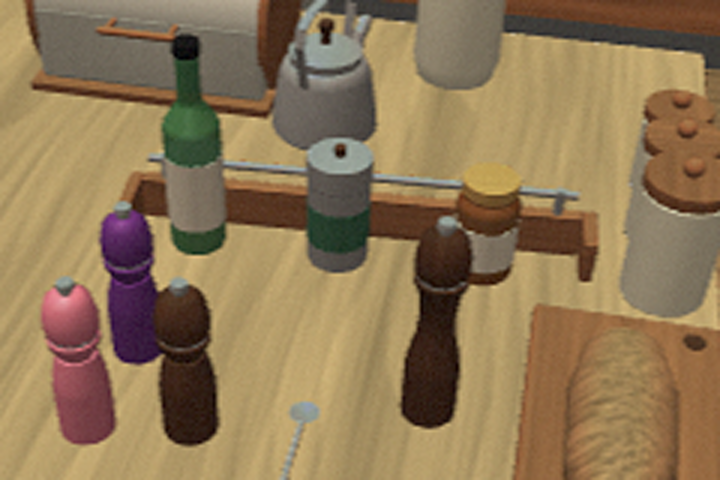

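```bash
cat > h.py <<'E'
import numpy as np
from workcell import manip
def cam(n):
    i=manip.camera_info(n);return np.array(i["camera_matrix"]),np.array(i["R"]),np.array(i["t"])
def ray(n,uv,z=0.):
    K,R,t=cam(n);c=-R.T@t;d=R.T@np.linalg.inv(K)@[uv[0],uv[1],1.]
    return (c+d*(z-c[2])/d[2])[:2],c
def proj(n,X):
    K,R,t=cam(n);p=K@(R@np.asarray(X,float)+t);return p[:2]/p[2]
def base(n,uv,r):
    p,c=ray(n,uv);d=p-c[:2];return p+d/np.linalg.norm(d)*r
E
python3 - <<'E'
from h import *
import cv2
O={'scene':(180,95,{'salt':(168,351,.028),'pepper':(360,508,.028),'pink':(102,284,.028),'purple':(222,246,.028),'oil':(403,184,.033),'tin':(500,301,.037),'jam':(611,427,.036),'teapot':(697,168,.071)}),
'side':(180,100,{'salt':(190,445,.028),'pepper':(429,427,.028),'pink':(86,444,.028),'purple':(137,363,.028),'oil':(200,255,.033),'tin':(337,272,.037),'jam':(490,283,.036),'teapot':(326,148,.071)})}
for k in O['scene'][2]:
    for n in O:
        x0,y0,D=O[n];u,v,r=D[k];print(k,n,np.round(base(n,(x0+(u-1)/3,y0+(v-1)/3),r),4))
# rail cheeks bottoms / front board face: crop pts
for n,z,p in [('scene',0,(694,501)),('scene',0,(352,113)),('scene',.055,(742,438)),('side',0,(585,279)),('side',.055,(584,249)),('side',.0,(590,250)),('scene',0,(575,288)),('scene',0,(670,395)),('side',0,(275,231)),('side',0,(400,238)),('side',0,(545,251))]:
    x0,y0,_=O[n];print(n,p,z,np.round(ray(n,(x0+(p[0]-1)/3,y0+(p[1]-1)/3),z)[0],4))
for n,p in [('scene',(140,448)),('scene',(262,395)),]:
    x0,y0,_=O[n];print('spoon',np.round(ray(n,(x0+(p[0]-1)/3,y0+(p[1]-1)/3),.005)[0],4))
# automatic dark mask for mills
for n in O:
    im=cv2.imread(f"pics/{n}0.png");hsv=cv2.cvtColor(im,cv2.COLOR_BGR2HSV)
    m=((im.max(2)<85)&((hsv[...,0]<20)|(hsv[...,0]>172))).astype('uint8')
    N,l,s,c=cv2.connectedComponentsWithStats(m)
    for i in range(1,N):
        if 300<s[i][4]<3000 and 150<c[i][0]<400 and c[i][1]>120:
            x,y,w,h,a=s[i];ys=np.where(l==i)
            row=y+h-8;xs=np.where(l[row]==i)[0];u=(xs.min()+xs.max())/2
            print(n,s[i],np.round(base(n,(u,y+h-.5),.028),4))
E
```

```text
salt scene [ 0.4463 -0.1071]
salt side [ 0.4465 -0.104 ]
pepper scene [ 0.6756 -0.0267]
pepper side [ 0.6801 -0.0257]
pink scene [ 0.3458 -0.1307]
pink side [ 0.3434 -0.1269]
purple scene [ 0.3582 -0.007 ]
purple side [ 0.3567 -0.0043]
oil scene [0.3686 0.1935]
oil side [0.3697 0.1941]
tin scene [0.5368 0.2061]
tin side [0.5369 0.2042]
jam scene [0.7065 0.2213]
jam side [0.7176 0.2235]
teapot scene [0.4671 0.4981]
teapot side [0.464  0.4905]
scene (694, 501) 0 [0.8272 0.2151]
scene (352, 113) 0 [0.2875 0.1778]
scene (742, 438) 0.055 [0.8178 0.2586]
side (585, 279) 0 [0.8238 0.2193]
side (584, 249) 0.055 [0.8144 0.2017]
side (590, 250) 0.0 [0.8273 0.2759]
scene (575, 288) 0 [0.5855 0.2536]
scene (670, 395) 0 [0.7275 0.2613]
side (275, 231) 0 [0.4551 0.2283]
side (400, 238) 0 [0.6042 0.2484]
side (545, 251) 0 [0.7754 0.2619]
spoon [ 0.5594 -0.1835]
spoon [ 0.5593 -0.0639]
scene [337 157  43  43 491] [0.595  0.2621]
scene [221 161  25  51 916] [ 0.4455 -0.1073]
scene [ 289  200   24   65 1170] [ 0.6766 -0.0278]
scene [282 305  85  39 375] [ 0.8641 -0.1255]
scene [243 315 198 105 505] [ 0.9659 -0.2966]
side [ 289  156   61   87 1274] [ 0.6784 -0.0282]
side [231 195  22  53 854] [ 0.4474 -0.1018]
side [214 363  24  57 571] [ 0.5361 -0.5716]
side [254 365  21  55 488] [ 0.6241 -0.5501]
```

Candidates for the salt mill in the scene view are pink (211,163), purple (253,151) and brown (234,186). The brown one is the salt mill because it is dark turned wood, and both enlarged crops confirm this. The tall brown mill at (300,232) is the pepper mill.

Both cameras agree on the poses to a few mm: salt at (.446,-.105), pepper at (.678,-.027), and gap targets near (.449,.207) and (.620,.222). I'll raise the tool first and turn it.

Emit:
{"fn": "step_arm", "kwargs": {
  "motion": [
    [0, 0, -50, 0, 0, 0],
    [0, 0, -50, 0, 0, 0],
    [0, 0, -50, 0, 0, 0],
    [0, 0, 0, 0, 0, 9.5],
    [0, 0, 0, 0, 0, 9.5],
    [0, 0, 0, 0, 0, 9.5],
    [0, 0, 0, 0, 0, 9.5],
    [0, 0, 0, 0, 0, 9.5],
    [0, 0, 0, 0, 0, 9.5]
  ],
  "jaw": 30
}}

```text
clock: 1.27
position: [0.2109, 0.5869, 0.3569]
ee_rot: [0.633, 0.774, -0.003, 0.001]
ft_force: [-0.1, 0.2, -0.1]
grip_width: 0.349
```

```bash
cat >> h.py <<'E'
from scipy.spatial.transform import Rotation as Ro
def want(d,lean):
    d=np.array([d[0],d[1],0.]);d/=np.linalg.norm(d);l=np.radians(lean)
    z=d*np.sin(l)+np.array([0,0,-np.cos(l)]);y=np.array([d[1],-d[0],0.]);x=np.cross(y,z)
    return np.array([x,y,z]).T
def plan(p,d,lean):
    o=manip.get_obs();R=Ro.from_quat(o["ee_rot"]).as_matrix()
    print("clk",o["clock"],"pos",np.round(o["position"],4),"F",np.round(o["ft_force"],1),"grip",round(o["grip_width"]*85.4,1))
    print("shift mm now",np.round(1000*R.T@(np.array(p)-o["position"]),1),"turn",np.round(np.degrees(Ro.from_matrix(R.T@want(d,lean)).as_rotvec()),1))
    print("shift mm in wanted frame",np.round(1000*want(d,lean).T@(np.array(p)-o["position"]),1))
    print("R\n",np.round(R,3))
E
python3 -c "
from h import *
plan([.708,-.155,.355],[-.058,.2485],40);plan([.708,-.155,.355],[-.058,.2485],0)"
```

```text
clk 1.275 pos [0.2109 0.5869 0.3569] F [-0.1  0.2 -0.1] grip 29.8
shift mm now [-826.   339.5    5.9] turn [ 0.4 40.3 -1.7]
shift mm in wanted frame [-641.3  315.5 -535.6]
R
 [[-0.199  0.98  -0.002]
 [ 0.98   0.199 -0.007]
 [-0.006 -0.003 -1.   ]]
clk 1.275 pos [0.2109 0.5869 0.3569] F [-0.1  0.2 -0.1] grip 29.8
shift mm now [-826.   339.5    5.9] turn [-0.2  0.4 -1.7]
shift mm in wanted frame [-835.5  315.5    1.9]
R
 [[-0.199  0.98  -0.002]
 [ 0.98   0.199 -0.007]
 [-0.006 -0.003 -1.   ]]
```

Emit:
{"fn": "step_arm", "kwargs": {
  "motion": [
    [-50, 21, 0, 0, 0, 0],
    [-50, 21, 0, 0, 0, 0],
    [-50, 21, 0, 0, 0, 0],
    [-50, 21, 0, 0, 0, 0],
    [-50, 21, 0, 0, 0, 0],
    [-50, 21, 0, 0, 0, 0],
    [-50, 21, 0, 0, 0, 0],
    [-50, 21, 0, 0, 0, 0],
    [-50, 21, 0, 0, 0, 0],
    [-50, 21, 0, 0, 0, 0],
    [-50, 21, 0, 0, 0, 0],
    [-50, 21, 0, 0, 0, 0],
    [-50, 21, 0, 0, 0, 0],
    [-50, 21, 0, 0, 0, 0],
    [-50, 21, 0, 0, 0, 0]
  ]
}}

```text
clock: 3.15
position: [0.6789, -0.1025, 0.3569]
ee_rot: [0.629, 0.777, -0.005, 0.001]
ft_force: [0.7, 0.8, 0.9]
grip_width: 0.348
```

```bash
python3 -c "
from h import *
plan([.708,-.155,.355],[-.058,.2485],40);print(manip.get_obs()['joint_pos'])"
```

```text
clk 3.15 pos [ 0.6789 -0.1025  0.3569] F [0.7 0.8 0.9] grip 29.7
shift mm now [-57.4  17.6   2.2] turn [ 0.  40.4 -1.2]
shift mm in wanted frame [-45.4  16.4 -35.7]
R
 [[-0.208  0.978 -0.005]
 [ 0.978  0.208 -0.008]
 [-0.007 -0.007 -1.   ]]
[-0.29345081  0.51471689  0.65574307  0.99980018 -0.29857089  1.71651977
  0.46238921]
```

Emit:
{"fn": "step_arm", "kwargs": {
  "motion": [
    [-57, 17, 0, 0, 0, 0],
    [0, 0, 0, 0, 8, 0],
    [0, 0, 0, 0, 8, 0],
    [0, 0, 0, 0, 8, 0],
    [0, 0, 0, 0, 8, 0],
    [0, 0, 0, 0, 8, 0],
    [0, 0, 0, 0, 0, 0]
  ]
}}

```text
clock: 4.03
position: [0.7048, -0.1513, 0.3288]
ee_rot: [0.608, 0.748, 0.154, -0.218]
ft_force: [0.1, -0.0, 0.0]
grip_width: 0.349
```

```bash
python3 -c "
from h import *
import cv2
plan([.700,-.120,.1],[-.058,.2485],40);print(manip.get_obs()['joint_pos'])
for n in ['scene','side']: cv2.imwrite('pics/%s1.png'%n,manip.camera(n))"
```

```text
clk 4.025 pos [ 0.7048 -0.1513  0.3288] F [ 0.1 -0.   0. ] grip 29.8
shift mm now [-90.1  10.  212.4] turn [-1.1  9.1 -1.8]
shift mm in wanted frame [-122.9    2.5  195.5]
R
 [[-0.165  0.976 -0.138]
 [ 0.843  0.213  0.495]
 [ 0.513 -0.035 -0.858]]
[ 0.39743325  0.88074628 -0.13426533  0.47997124 -0.39207218  2.0577905
  0.363416  ]
```

View pics/scene1.png

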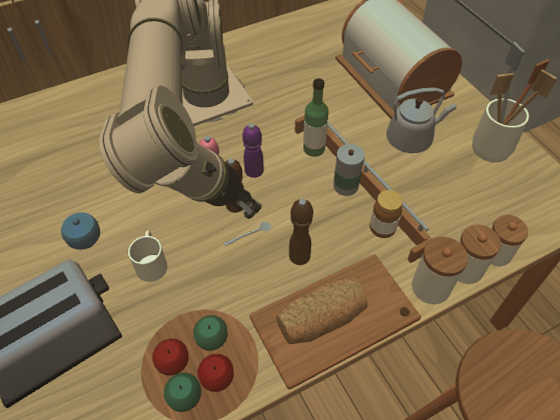

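Emit:
{"fn": "step_arm", "kwargs": {
  "motion": [
    [-21, 1, 34, 0, 0, 0],
    [-21, 1, 34, 0, 0, 0],
    [-21, 1, 34, 0, 0, 0],
    [-21, 1, 34, 0, 0, 0],
    [0, 0, 0, -0.5, 4, -1],
    [0, 0, 0, -0.5, 4, -1],
    [0, 0, 0, 0, 0, 0]
  ]
}}

```text
clock: 5.0
position: [0.7052, -0.1647, 0.1706]
ee_rot: [0.592, 0.741, 0.197, -0.248]
ft_force: [0.0, -0.3, -0.8]
grip_width: 0.356
```

```bash
python3 -c "
from h import *
import cv2
plan([.700,-.120,.015],[-.058,.2485],40);print(manip.get_obs()['joint_pos'])"
```

```text
clk 5.0 pos [ 0.7052 -0.1647  0.1706] F [ 0.  -0.3 -0.8] grip 30.4
shift mm now [-57.6   5.  151.3] turn [ 0.2  3.1 -0.3]
shift mm in wanted frame [-65.7   5.1 147.9]
R
 [[-0.177  0.975 -0.134]
 [ 0.78   0.221  0.585]
 [ 0.6   -0.001 -0.8  ]]
[ 0.47508947  0.92799256 -0.15351734  0.76964817 -0.41467689  1.80980219
  0.55748681]
```

Emit:
{"fn": "step_arm", "kwargs": {
  "motion": [
    [-14, 1, 37, 0, 1, 0],
    [-14, 1, 37, 0, 1, 0],
    [-14, 1, 37, 0, 1, 0],
    [-12, 1, 33, 0, 0, 0],
    [0, 0, 0, 0, 0, 0]
  ]
}}

```text
clock: 5.62
position: [0.7022, -0.1215, 0.0253]
ee_rot: [0.589, 0.738, 0.207, -0.257]
ft_force: [-0.0, -0.4, 1.0]
grip_width: 0.353
```

```bash
python3 -c "
from h import *
import cv2
plan([.688,-.070,.016],[-.058,.2485],40);print(manip.get_obs()['joint_pos'])
for n in ['scene','side','wrist']: cv2.imwrite('pics/%s2.png'%n,manip.camera(n))
from workcell import manip
a=cv2.imread('pics/scene2.png')[120:330,150:430];b=cv2.imread('pics/side2.png')[120:330,150:430]
cv2.imwrite('pics/c3.png',cv2.resize(np.hstack([a,b]),(800,300)))"
```

```text
clk 5.625 pos [ 0.7022 -0.1215  0.0253] F [-0.  -0.4  1. ] grip 30.1
shift mm now [35.9 -2.5 40.5] turn [ 0.4  1.5 -0.2]
shift mm in wanted frame [34.9 -2.1 41.4]
R
 [[-0.174  0.975 -0.135]
 [ 0.763  0.22   0.608]
 [ 0.623  0.002 -0.783]]
[ 0.46019412  0.99612173 -0.17320374  0.97247577 -0.41219642  1.56460903
  0.64470964]
```

View pics/c3.png

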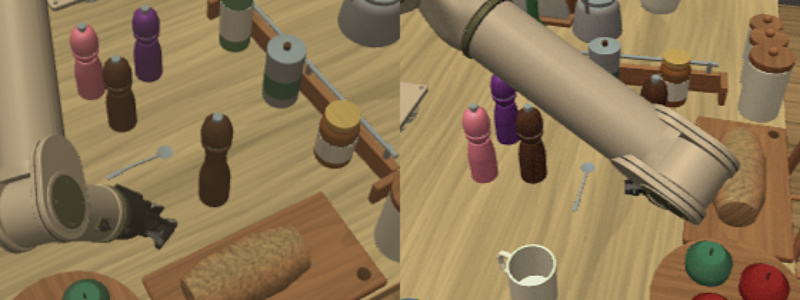

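View pics/wrist2.png

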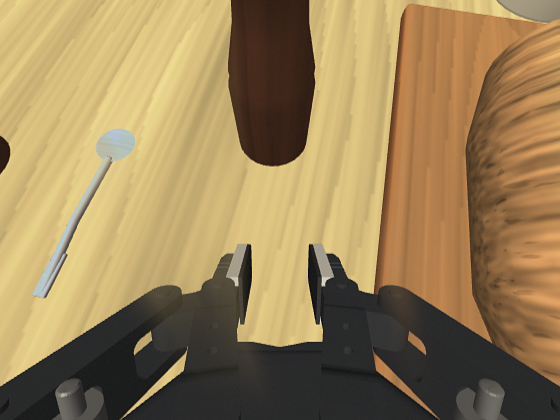

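```bash
python3 -c "
from h import *
p=base('wrist',(273,165),.028);print(p)
R=Ro.from_quat(manip.get_obs()['ee_rot']).as_matrix();t=manip.get_obs()['position']
for q in ([*p,0],[.678,-.027,0],[.6201,.2215,0]): print(1000*(R.T@(np.array(q)-t)))
v=np.array([.6201,.2215])-p;print(v,np.linalg.norm(v),np.degrees(np.arctan2(-v[0],v[1])))
d=v/np.linalg.norm(v);print(R.T@[*d,0],R.T@[0,0,-1])
print('target TCP end',np.array([.6201,.2215])-.033*d)
for q in [(.705,.221,0),(.537,.205,0),(.369,.194,0)]: print(proj('scene',q))
"
```

```text
[ 0.67662369 -0.02790743]
[59.84244159 -6.57579792 84.77932594]
[60.2932267  -5.03468212 85.15269516]
[260.40934937  -7.30533361 243.43422152]
[-0.05652369  0.24940743] 0.2557322674420525 12.76935061109592
[ 0.78428471 -0.00285273  0.62039451] [-0.62039355 -0.0085318   0.78424426]
target TCP end [0.62739389 0.18931616]
[385.83530708 226.02107782]
[347.60643383 185.08746345]
[314.79321216 147.8337447 ]
```

Emit:
{"fn": "step_arm", "kwargs": {
  "motion": [
    [4, -3, 12, 0, 0.5, 0],
    [6, -3, 11, 0, 0.5, 0],
    [10, 0, 8, 0, 0.5, 0],
    [10, 0, 8, 0, 0, 0]
  ]
}}

```text
clock: 6.28
position: [0.6889, -0.0779, 0.0205]
ee_rot: [0.587, 0.735, 0.217, -0.261]
ft_force: [-0.1, 0.0, 0.3]
grip_width: 0.354
```

```bash
python3 -c "
from h import *
import cv2
plan([.6274,.1893,.016],[-.058,.2485],40)
cv2.imwrite('pics/wrist3.png',manip.camera('wrist'))"
```

```text
clk 6.275 pos [ 0.6889 -0.0779  0.0205] F [-0.1  0.   0.3] grip 30.2
shift mm now [208.1  -2.4 178.6] turn [ 1.   0.3 -0.1]
shift mm in wanted frame [207.2   0.8 179.7]
R
 [[-0.174  0.976 -0.129]
 [ 0.749  0.216  0.626]
 [ 0.639  0.012 -0.769]]
```

View pics/wrist3.png

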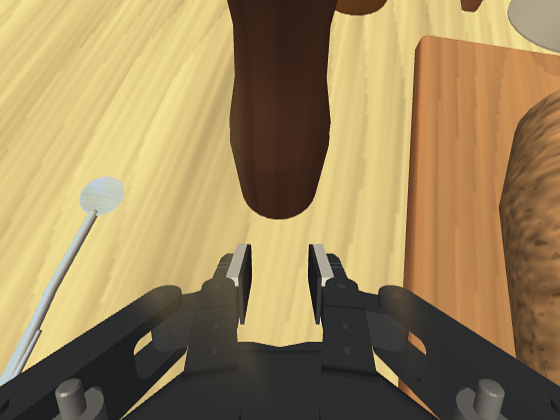

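Emit:
{"fn": "step_arm", "kwargs": {
  "motion": [
    [7, 0, 8, 0, 0, 0],
    [7, 0, 8, 0, 0, 0],
    [7.7, 0, 6.5, 0, 0, 0],
    [7.7, 0, 6.5, 0, 0, 0],
    [7.7, 0, 6.5, 0, 0, 0],
    [7.7, 0, 6.5, 0, 0, 0]
  ]
}}

```text
clock: 7.08
position: [0.6755, -0.0136, 0.0175]
ee_rot: [0.587, 0.735, 0.217, -0.26]
ft_force: [0.9, -2.4, 1.1]
grip_width: 0.356
```

```bash
python3 -c "
from h import *
import cv2
plan([.6274,.1893,.016],[-.058,.2485],40)
cv2.imwrite('pics/wrist4.png',manip.camera('wrist'))"
```

```text
clk 7.075 pos [ 0.6755 -0.0136  0.0175] F [ 0.9 -2.4  1.1] grip 30.4
shift mm now [159.8  -3.1 134. ] turn [1.  0.4 0. ]
shift mm in wanted frame [158.8  -0.7 135.2]
R
 [[-0.175  0.976 -0.127]
 [ 0.75   0.216  0.625]
 [ 0.637  0.014 -0.77 ]]
```

View pics/wrist4.png

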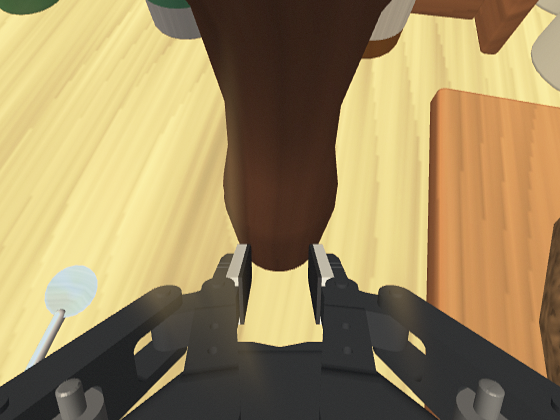

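```bash
python3 -c "
from h import *
p=base('wrist',(279,271),.028);t=manip.get_obs()['position'];print(p,np.linalg.norm(p-t[:2]), np.array([.6201,.2215])-p)"
```

```text
[0.67323651 0.00195216] 0.013764652332865258 [-0.05313651  0.21954784]
```

Emit:
{"fn": "step_arm", "kwargs": {
  "motion": [
    [7.7, 0, 6.5, 0, 0, 0],
    [7.7, 0, 6.5, 0, 0, 0],
    [7.7, 0, 6.5, 0, 0, 0],
    [7.7, 0, 6.5, 0, 0, 0],
    [7.7, 0, 6.5, 0, 0, 0],
    [7.7, 0, 6.5, 0, 0, 0],
    [7.7, 0, 6.5, 0, 0, 0],
    [7.7, 0, 6.5, 0, 0, 0],
    [7.7, 0, 6.5, 0, 0, 0],
    [7.7, 0, 6.5, 0, 0, 0],
    [7.7, 0, 6.5, 0, 0, 0],
    [7.7, 0, 6.5, 0, 0, 0]
  ]
}}

```text
clock: 8.62
position: [0.6479, 0.1132, 0.017]
ee_rot: [0.587, 0.735, 0.218, -0.26]
ft_force: [1.0, -4.0, 2.4]
grip_width: 0.347
```

```bash
python3 -c "
from h import *
import cv2
plan([.6274,.1893,.016],[-.058,.2485],40)
for n in ['scene','wrist']: cv2.imwrite('pics/%s5.png'%n,manip.camera(n))
a=cv2.imread('pics/scene5.png')[60:270,220:500];b=cv2.imread('pics/wrist5.png')
cv2.imwrite('pics/c5.png',np.hstack([cv2.resize(a,(400,300)),cv2.resize(b,(400,300))]))"
```

```text
clk 8.625 pos [0.6479 0.1132 0.017 ] F [ 1.  -4.   2.4] grip 29.6
shift mm now [60.  -3.6 50.9] turn [1.1 0.4 0.1]
shift mm in wanted frame [59.7 -2.6 51.4]
R
 [[-0.176  0.976 -0.126]
 [ 0.75   0.216  0.625]
 [ 0.637  0.015 -0.77 ]]
```

View pics/c5.png

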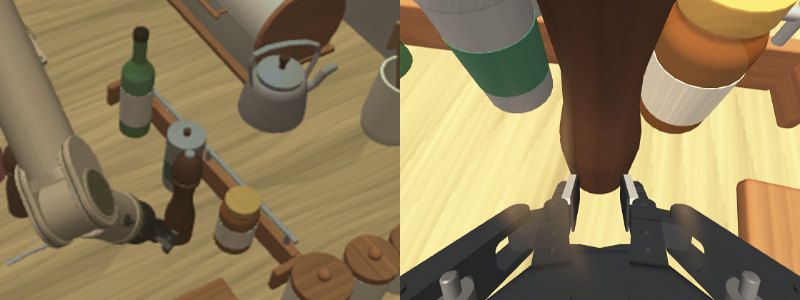

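```bash
python3 -c "
from h import *
import cv2
a=cv2.imread('pics/scene5.png')[120:250,300:430];cv2.imwrite('pics/c6.png',cv2.resize(a,None,fx=4.5,fy=4.5,interpolation=cv2.INTER_CUBIC))
p=base('wrist',(279,271),.028);t=manip.get_obs()['position'];print('wrist est',p,np.linalg.norm(p-t[:2]))
p=base('scene',(346,230),.028);print('scene',p)"
```

```text
wrist est [0.6455691  0.12826871] 0.013632438945659082
scene [0.64430129 0.13722791]
```

View pics/c6.png

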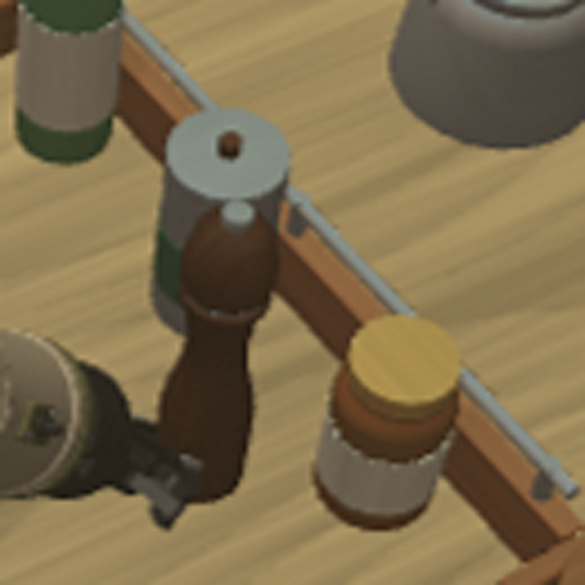

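Emit:
{"fn": "step_arm", "kwargs": {
  "motion": [
    [7.7, -0.8, 6.5, 0, 0, 0],
    [7.7, -0.8, 6.5, 0, 0, 0],
    [7.7, -0.8, 6.5, 0, 0, 0],
    [7.7, -0.8, 6.5, 0, 0, 0],
    [7.7, -0.8, 6.5, 0, 0, 0],
    [4, 0, 3.3, 0, 0, 0]
  ]
}}

```text
clock: 9.48
position: [0.6312, 0.1696, 0.0167]
ee_rot: [0.587, 0.735, 0.218, -0.259]
ft_force: [0.7, -4.1, 2.8]
grip_width: 0.349
```

```bash
python3 -c "
from h import *
import cv2
plan([.6274,.1943,.016],[-.058,.2485],40)
for n in ['scene','wrist']: cv2.imwrite('pics/%s7.png'%n,manip.camera(n))
a=cv2.imread('pics/scene7.png')[115:250,290:425];b=cv2.imread('pics/wrist7.png')
cv2.imwrite('pics/c7.png',np.hstack([cv2.resize(a,(400,400),interpolation=cv2.INTER_CUBIC),cv2.resize(b,(400,400))]))"
```

```text
clk 9.475 pos [0.6312 0.1696 0.0167] F [ 0.7 -4.1  2.8] grip 29.8
shift mm now [18.8  1.6 16.4] turn [1.1 0.4 0.1]
shift mm in wanted frame [18.7  1.9 16.5]
R
 [[-0.176  0.976 -0.126]
 [ 0.75   0.216  0.625]
 [ 0.637  0.016 -0.77 ]]
```

View pics/c7.png

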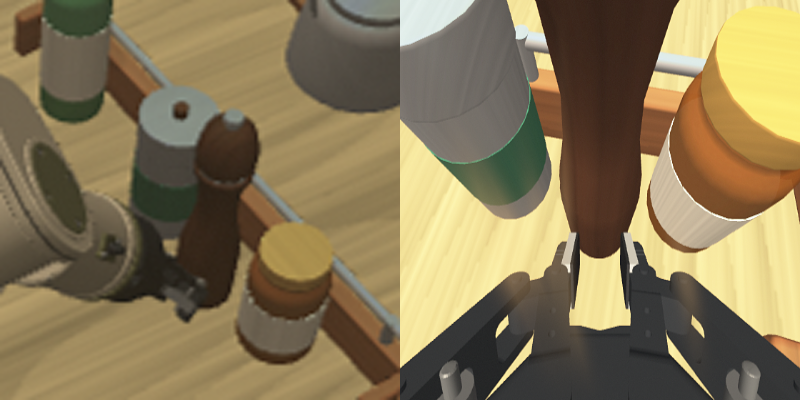

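Emit:
{"fn": "step_arm", "kwargs": {
  "motion": [
    [4, 0, 3.3, 0, 0, 0],
    [4, 0, 3.3, 0, 0, 0],
    [4, 0, 3.3, 0, 0, 0],
    [4, 0, 3.3, 0, 0, 0],
    [4, 0, 3.3, 0, 0, 0]
  ]
}}

```text
clock: 10.2
position: [0.6257, 0.1951, 0.0163]
ee_rot: [0.588, 0.735, 0.218, -0.259]
ft_force: [0.6, -3.3, 3.0]
grip_width: 0.355
```

Emit:
{"fn": "step_arm", "kwargs": {
  "motion": [
    [2.4, 0, 2, 0, 0, 0]
  ]
}}

```text
clock: 10.32
position: [0.6248, 0.1988, 0.0163]
ee_rot: [0.587, 0.735, 0.218, -0.259]
ft_force: [0.7, -4.5, 2.6]
grip_width: 0.353
```

Emit:
{"fn": "step_arm", "kwargs": {
  "motion": [
    [2.4, 0, 2, 0, 0, 0]
  ]
}}

```text
clock: 10.45
position: [0.6241, 0.202, 0.0163]
ee_rot: [0.587, 0.735, 0.218, -0.259]
ft_force: [-0.1, -4.4, 2.6]
grip_width: 0.35
```

```bash
python3 -c "
from h import *
import cv2
for n in ['scene','wrist']: cv2.imwrite('pics/%s8.png'%n,manip.camera(n))
a=cv2.imread('pics/scene8.png')[115:250,290:425];b=cv2.imread('pics/wrist8.png')
cv2.imwrite('pics/c8.png',np.hstack([cv2.resize(a,(400,400),interpolation=cv2.INTER_CUBIC),cv2.resize(b,(400,400))]))"
```

```text
(no output)
```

View pics/c8.png

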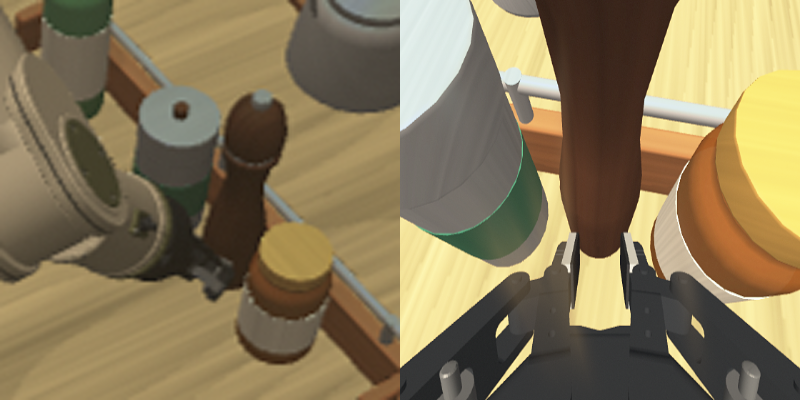

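Emit:
{"fn": "step_arm", "kwargs": {
  "motion": [
    [2, 0, 1.7, 0, 0, 0]
  ]
}}

```text
clock: 10.68
position: [0.624, 0.2034, 0.016]
ee_rot: [0.588, 0.735, 0.217, -0.258]
ft_force: [1.5, -14.5, 6.0]
grip_width: 0.349
```

Emit:
{"fn": "step_arm", "kwargs": {
  "motion": [
    [2, 0, 1.7, 0, 0, 0]
  ]
}}

```text
clock: 10.8
position: [0.6243, 0.2034, 0.0158]
ee_rot: [0.589, 0.735, 0.217, -0.257]
ft_force: [-1.6, -14.3, 8.3]
grip_width: 0.352
```

Emit:
{"fn": "step_arm", "kwargs": {
  "motion": [
    [2, 0, 1.7, 0, 0, 0]
  ]
}}

```text
clock: 10.92
position: [0.6245, 0.2034, 0.0157]
ee_rot: [0.59, 0.735, 0.217, -0.256]
ft_force: [-1.5, -13.3, 8.3]
grip_width: 0.353
```

Emit:
{"fn": "step_arm", "kwargs": {
  "motion": [
    [-3, 0, -2.5, 0, 0, 0],
    [-8, 0, -6.5, 0, 0, 0],
    [-16, 0, -13, 0, 0, 0],
    [-16, 0, -13, 0, 0, 0],
    [-16, 0, -13, 0, 0, 0],
    [-16, 0, -13, 0, 0, 0],
    [-16, 0, -13, 0, 0, 0],
    [-16, 0, -13, 0, 0, 0],
    [-16, 0, -13, 0, 0, 0],
    [-16, 0, -13, 0, 0, 0],
    [0, 0, 0, 0, 0, 0]
  ]
}}

```text
clock: 12.3
position: [0.6638, 0.0148, 0.0137]
ee_rot: [0.59, 0.734, 0.216, -0.257]
ft_force: [-1.3, 0.4, -0.5]
grip_width: 0.351
```

```bash
python3 -c "
from h import *
import cv2
plan([.446,-.18,.3],[.003,.31],40)
for n in ['scene','side']: cv2.imwrite('pics/%s9.png'%n,manip.camera(n))
a=cv2.imread('pics/scene9.png')[80:260,260:440];b=cv2.imread('pics/side9.png')[90:230,200:400]
cv2.imwrite('pics/c9.png',np.hstack([cv2.resize(a,(400,400),interpolation=cv2.INTER_CUBIC),cv2.resize(b,(400,400))]))"
```

```text
clk 12.3 pos [0.6638 0.0148 0.0137] F [-1.3  0.4 -0.5] grip 30.0
shift mm now [  71.  -249.9 -316. ] turn [-7.5  0.7 10.2]
shift mm in wanted frame [  33.2 -215.9 -345.9]
R
 [[-0.171  0.978 -0.122]
 [ 0.756  0.21   0.621]
 [ 0.632  0.013 -0.775]]
```

View pics/c9.png

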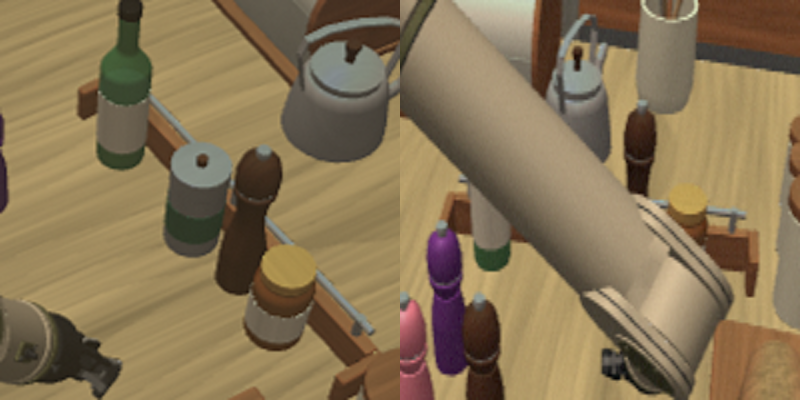

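View pics/side9.png

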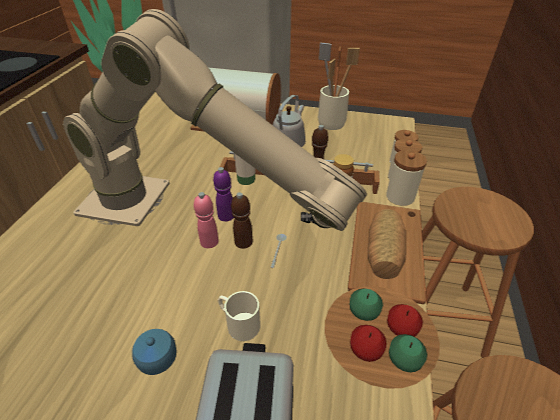

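Emit:
{"fn": "step_arm", "kwargs": {
  "motion": [
    [32, 0, -39, 0, 0, 0],
    [32, 0, -39, 0, 0, 0],
    [32, 0, -39, 0, 0, 0],
    [32, 0, -39, 0, 0, 0],
    [32, 0, -39, 0, 0, 0],
    [0, 0, 0, 0, 0, 0]
  ]
}}

```text
clock: 13.15
position: [0.6573, 0.0273, 0.2751]
ee_rot: [0.584, 0.737, 0.216, -0.262]
ft_force: [0.1, 0.5, 1.1]
grip_width: 0.354
```

```bash
python3 -c "
from h import *
print('pepper',base('scene',(367.1,211.9),.028))
plan([.446,-.20,.27],[.003,.31],40);print(manip.get_obs()['joint_pos'])"
```

```text
pepper [0.62154823 0.22129064]
clk 13.15 pos [0.6573 0.0273 0.2751] F [0.1 0.5 1.1] grip 30.3
shift mm now [-135.  -257.  -109.7] turn [-8.1  0.2 10.9]
shift mm in wanted frame [-178.9 -209.1 -143.5]
R
 [[-0.181  0.974 -0.134]
 [ 0.748  0.225  0.624]
 [ 0.638  0.013 -0.77 ]]
[ 0.37123669  0.60330031 -0.25719445  1.11814747 -0.50234902  1.6850149
  0.37619823]
```

Emit:
{"fn": "step_arm", "kwargs": {
  "motion": [
    [-17, -32, -14, 0, 0, 0],
    [-17, -32, -14, 0, 0, 0],
    [-17, -32, -14, 0, 0, 0],
    [-17, -32, -14, 0, 0, 0],
    [-17, -32, -14, 0, 0, 0],
    [-17, -32, -14, 0, 0, 0]
  ]
}}

```text
clock: 13.9
position: [0.495, -0.1388, 0.2679]
ee_rot: [0.577, 0.741, 0.215, -0.267]
ft_force: [0.1, 0.2, 0.2]
grip_width: 0.353
```

```bash
python3 -c "
from h import *
plan([.446,-.20,.27],[.003,.31],40);print(manip.get_obs()['joint_pos'])"
```

```text
clk 13.9 pos [ 0.495  -0.1388  0.2679] F [0.1 0.2 0.2] grip 30.2
shift mm now [-34.6 -62.3 -32.8] turn [-8.9 -0.2 11.5]
shift mm in wanted frame [-45.9 -48.4 -41.2]
R
 [[-0.191  0.97  -0.148]
 [ 0.74   0.241  0.628]
 [ 0.645  0.011 -0.764]]
[ 0.65990594  0.43446189 -0.1875566   1.3775517  -0.44951497  1.80078895
  0.71924971]
```

Emit:
{"fn": "step_arm", "kwargs": {
  "motion": [
    [-17, -31, -16, -2, 0, 3],
    [-17, -31, -16, -2, 0, 3],
    [0, 0, 0, -2, 0, 3],
    [0, 0, 0, -2, 0, 3],
    [0, 0, 0, 0, 0, 0]
  ]
}}

```text
clock: 14.52
position: [0.4401, -0.1964, 0.2661]
ee_rot: [0.67, 0.657, 0.237, -0.251]
ft_force: [-0.8, 0.4, 0.1]
grip_width: 0.346
```

```bash
python3 -c "
from h import *
plan([.446,-.19,.02],[.003,.31],40);print(manip.get_obs()['joint_pos'])
import cv2
a=manip.camera('scene');b=manip.camera('side')
cv2.imwrite('pics/c10.png',cv2.resize(np.hstack([a,b]),(800,300)))"
```

```text
clk 14.525 pos [ 0.4401 -0.1964  0.2661] F [-0.8  0.4  0.1] grip 29.5
shift mm now [-154.3   11.7  191.5] turn [-1.  -0.4 -1. ]
shift mm in wanted frame [-153.2    5.8  192.6]
R
 [[ 0.024  1.    -0.011]
 [ 0.762 -0.011  0.648]
 [ 0.647 -0.024 -0.762]]
[ 0.78561482  0.34246003 -0.10665249  1.50506491 -0.49596548  1.76322488
  0.67809081]
```

View pics/c10.png

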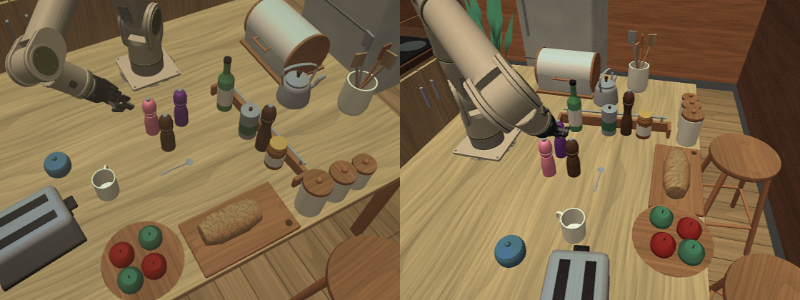

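Emit:
{"fn": "step_arm", "kwargs": {
  "motion": [
    [-31, 2, 38, 0, 0, 0],
    [-31, 2, 38, 0, 0, 0],
    [-31, 2, 38, 0, 0, 0],
    [0, 0, 0, 0, 0, 0]
  ]
}}

```text
clock: 15.12
position: [0.4454, -0.19, 0.1154]
ee_rot: [0.665, 0.662, 0.237, -0.251]
ft_force: [-0.2, 0.1, 0.5]
grip_width: 0.35
```

```bash
python3 -c "
from h import *
plan([.446,-.19,.02],[.003,.31],40);print(manip.get_obs()['joint_pos'])
import cv2
a=manip.camera('scene');b=manip.camera('side')
cv2.imwrite('pics/c11.png',np.hstack([cv2.resize(a[40:240,60:340],(400,300)),cv2.resize(b[100:280,80:330],(400,300))]))"
```

```text
clk 15.125 pos [ 0.4454 -0.19    0.1154] F [-0.2  0.1  0.5] grip 29.9
shift mm now [-61.8   2.6  72.6] turn [-1.3 -0.4 -0.2]
shift mm in wanted frame [-61.3   0.6  73.1]
R
 [[ 0.011  1.    -0.017]
 [ 0.761  0.003  0.648]
 [ 0.648 -0.02  -0.761]]
[ 0.77624875  0.48171414 -0.11464144  1.64813094 -0.47276313  1.51048209
  0.80764633]
```

View pics/c11.png

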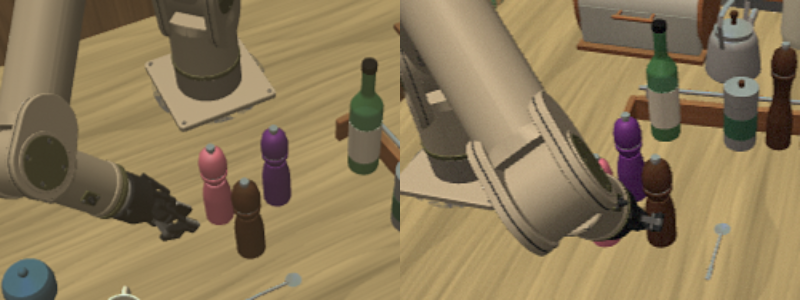

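Emit:
{"fn": "step_arm", "kwargs": {
  "motion": [
    [-31, 1, 36, 0, 0, 0],
    [-31, 1, 36, 0, 0, 0],
    [0, 0, 0, 0, 0, 0]
  ]
}}

```text
clock: 15.6
position: [0.4532, -0.1959, 0.0297]
ee_rot: [0.665, 0.665, 0.239, -0.242]
ft_force: [0.6, 0.1, 1.0]
grip_width: 0.349
```

```bash
python3 -c "
from h import *
plan([.446,-.15,.018],[.003,.31],40)
import cv2
cv2.imwrite('pics/wrist12.png',manip.camera('wrist'))"
```

```text
clk 15.6 pos [ 0.4532 -0.1959  0.0297] F [0.6 0.1 1. ] grip 29.8
shift mm now [27.8 -7.  38.4] turn [-0.6  0.2  0.4]
shift mm in wanted frame [27.6 -7.7 38.5]
R
 [[ 0.     1.    -0.005]
 [ 0.769  0.003  0.64 ]
 [ 0.64  -0.004 -0.769]]
```

View pics/wrist12.png

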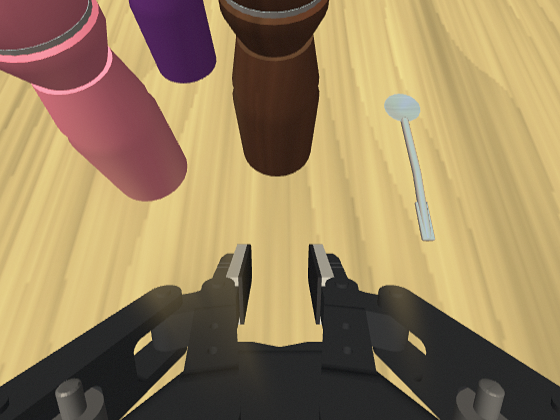

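```bash
python3 -c "
from h import *
print(base('wrist',(278,175),.028))
import cv2
a=manip.camera('scene');cv2.imwrite('pics/c13.png',cv2.resize(a[100:230,160:320],(800,650)))
o=manip.get_obs();print(o['position'],proj('wrist',o['position']))"
```

```text
[ 0.45200286 -0.103611  ]
[ 0.45493853 -0.19713348  0.03241817] [280.61356511 241.5720939 ]
```

View pics/c13.png

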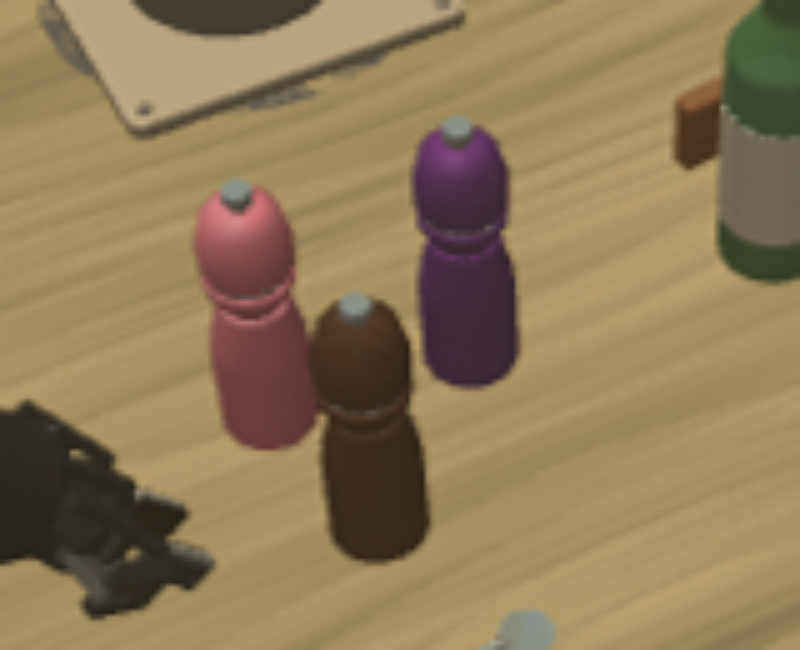

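```bash
python3 -c "
from h import *
o=manip.get_obs();print({k:np.round(v,3) for k,v in o.items()})
import cv2
cv2.imwrite('pics/side14.png',manip.camera('side'))
o=manip.get_obs();print(o['position'])"
```

```text
{'clock': np.float64(15.7), 'joint_pos': array([ 0.776,  0.595, -0.115,  1.67 , -0.47 ,  1.369,  0.881]), 'joint_velocities': array([ 0.   , -0.017, -0.   , -0.002,  0.003, -0.006, -0.001]), 'tau': array([ 3.0000e-02, -6.5483e+01, -2.2530e+00, -2.7270e+01, -1.9760e+00,
        2.5030e+00,  4.7000e-02]), 'position': array([ 0.455, -0.197,  0.032]), 'ee_rot': array([ 0.665,  0.666,  0.239, -0.24 ]), 'ft_force': array([-0.344, -0.867, -0.162]), 'torque': array([-0.664,  0.002,  0.043]), 'grip_width': np.float64(0.351)}
[ 0.45499281 -0.19729578  0.03252147]
```

View pics/side14.png

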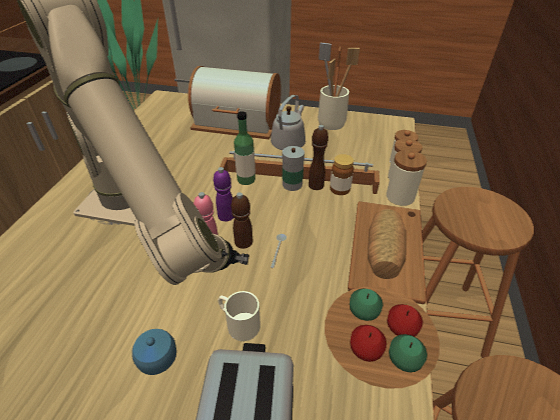

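```bash
python3 -c "
from h import *
import cv2
cv2.imwrite('pics/scene15.png',manip.camera('scene'))
o=manip.get_obs();R=Ro.from_quat(o['ee_rot']).as_matrix()
for L in [.1,.2,.3,.4]:
  X=o['position']-R[:,2]*L; print(L,X,proj('scene',X),proj('side',X))
print(o['torque'],o['ft_force'])"
```

```text
0.1 [ 0.45491139 -0.26090534  0.1094192 ] [177.94652677 202.99058972] [224.85709422 255.58571355]
0.2 [ 0.45499658 -0.32456111  0.18654207] [147.96984363 193.68122795] [212.70325736 253.41514456]
0.3 [ 0.45508176 -0.38821687  0.26366493] [114.06631388 183.15237051] [197.50690147 250.70120827]
0.4 [ 0.45516694 -0.45187264  0.34078779] [ 75.41025047 171.14759743] [177.96209831 247.21067732]
[-0.69465482 -0.0434766   0.02052896] [-0.23233835 -0.41377958 -0.24022745]
```

View pics/scene15.png

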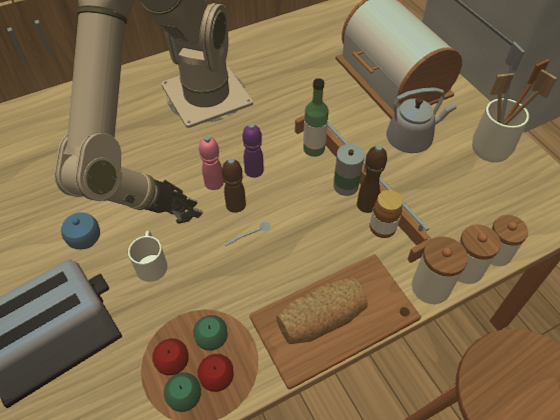

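```bash
python3 -c "
from h import *
import cv2
print('mug',base('scene',(150,279),.04),base('side',(243,339),.04),'handle top',ray('scene',(149,236),.07)[0],ray('side',(221,299),.07)[0])
a=cv2.imread('pics/scene0.png');b=cv2.imread('pics/scene15.png')
c=np.hstack([cv2.resize(x[170:290,110:230],(400,400),interpolation=cv2.INTER_CUBIC) for x in (a,b)]);cv2.imwrite('pics/c16.png',c)"
```

```text
mug [ 0.52139098 -0.39418444] [ 0.52583932 -0.37572158] handle top [ 0.48735838 -0.35726585] [ 0.475562   -0.36152011]
```

View pics/c16.png

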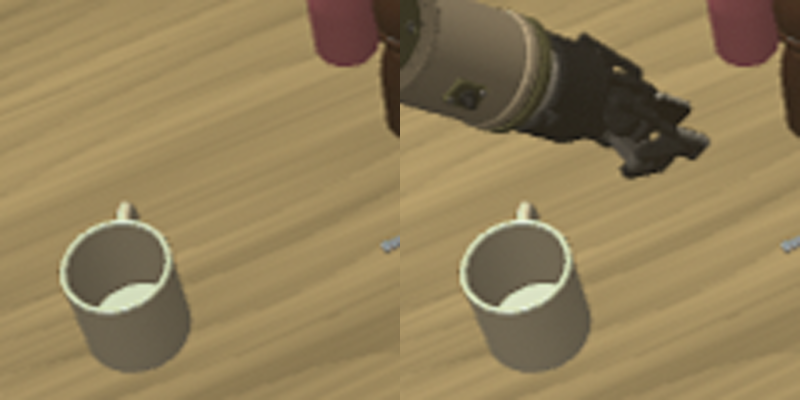

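Emit:
{"fn": "step_arm", "kwargs": {
  "motion": [
    [13, 0, -15, 0, 0, 0],
    [0, 0, 0, 0, 0, 0]
  ]
}}

```text
clock: 16.05
position: [0.4562, -0.1977, 0.0567]
ee_rot: [0.664, 0.667, 0.239, -0.237]
ft_force: [0.3, -0.3, 0.3]
grip_width: 0.351
```

```bash
python3 -c "
from h import *
o=manip.get_obs();print({k:np.round(v,3) for k,v in o.items()})
print('bowl',base('scene',(82,248),.047),base('side',(153,373),.047))"
```

```text
{'clock': np.float64(16.05), 'joint_pos': array([ 0.775,  0.559, -0.115,  1.663, -0.471,  1.402,  0.864]), 'joint_velocities': array([ 0.   ,  0.014,  0.002,  0.021,  0.008, -0.006,  0.004]), 'tau': array([ 3.3000e-02, -6.7605e+01, -2.2860e+00, -2.9843e+01, -2.2070e+00,
        2.8890e+00, -1.3000e-01]), 'position': array([ 0.456, -0.198,  0.057]), 'ee_rot': array([ 0.664,  0.667,  0.239, -0.237]), 'ft_force': array([ 0.289, -0.293,  0.256]), 'torque': array([-0.694, -0.028, -0.031]), 'grip_width': np.float64(0.351)}
bowl [ 0.34437509 -0.52696952] [ 0.33566048 -0.50458036]
```

Emit:
{"fn": "step_arm", "kwargs": {
  "motion": [
    [-6, 0, 18, 0, 0, 0],
    [-6, 0, 18, 0, 0, 0]
  ]
}}

```text
clock: 16.3
position: [0.4571, -0.1844, 0.021]
ee_rot: [0.665, 0.668, 0.24, -0.235]
ft_force: [0.0, 0.7, 0.1]
grip_width: 0.351
```

Emit:
{"fn": "step_arm", "kwargs": {
  "motion": [
    [0, 0, 10, 0, 0, 0]
  ]
}}

```text
clock: 16.42
position: [0.4563, -0.1767, 0.0114]
ee_rot: [0.665, 0.667, 0.239, -0.236]
ft_force: [-0.6, 0.6, 0.3]
grip_width: 0.351
```

```bash
python3 -c "
from h import *
plan([.452,-.150,.018],[0,1],40)
o=manip.get_obs();print({k:np.round(v,3) for k,v in o.items() if k in('tau','joint_pos','torque')})
import cv2
cv2.imwrite('pics/wrist17.png',manip.camera('wrist'))"
```

```text
clk 16.425 pos [ 0.4563 -0.1767  0.0114] F [-0.6  0.6  0.3] grip 30.0
shift mm now [24.9 -4.2 11.8] turn [0.1 0.7 0.3]
shift mm in wanted frame [24.7 -4.3 12.1]
R
 [[-0.005  1.     0.003]
 [ 0.774  0.002  0.634]
 [ 0.634  0.005 -0.774]]
{'joint_pos': array([ 0.76 ,  0.6  , -0.128,  1.716, -0.482,  1.305,  0.886]), 'tau': array([ 4.600e-01, -6.799e+01, -2.492e+00, -2.809e+01, -1.991e+00,
        2.777e+00,  3.100e-02]), 'torque': array([-0.682, -0.031,  0.008])}
```

View pics/wrist17.png

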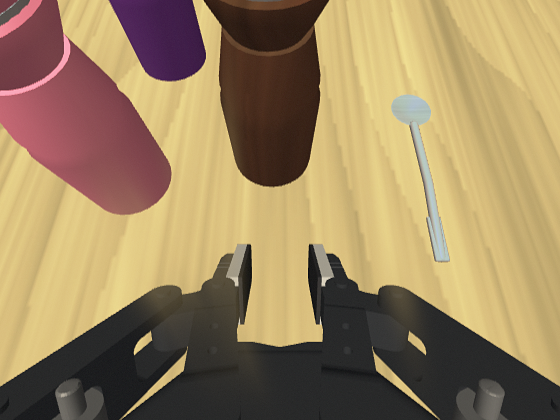

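Emit:
{"fn": "step_arm", "kwargs": {
  "motion": [
    [10, -3, 1, 0, 0, 0],
    [10, -3, 5, 0, 0, 0],
    [5, 0, 4, 0, 0, 0]
  ]
}}

```text
clock: 16.85
position: [0.4494, -0.1479, 0.0195]
ee_rot: [0.664, 0.667, 0.239, -0.238]
ft_force: [0.2, 0.5, -0.3]
grip_width: 0.352
```

```bash
python3 -c "
from h import *
plan([.449,.182,.018],[0,1],40)
import cv2
cv2.imwrite('pics/wrist18.png',manip.camera('wrist'))"
```

```text
clk 16.85 pos [ 0.4494 -0.1479  0.0195] F [ 0.2  0.5 -0.3] grip 30.1
shift mm now [253.9   0.6 210.7] turn [0.1 0.6 0.3]
shift mm in wanted frame [251.8  -0.4 213.2]
R
 [[-0.005  1.     0.001]
 [ 0.772  0.003  0.635]
 [ 0.635  0.004 -0.772]]
```

View pics/wrist18.png

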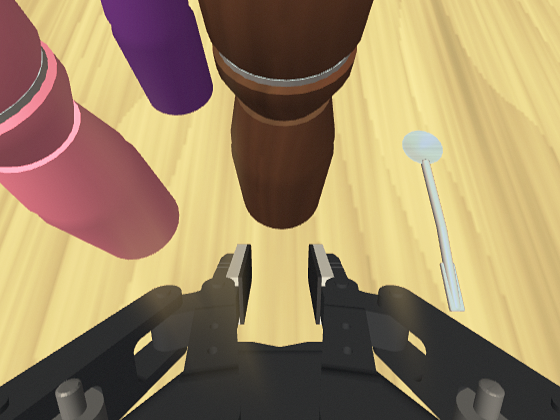

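Emit:
{"fn": "step_arm", "kwargs": {
  "motion": [
    [7.4, 0, 6.6, 0, 0, 0],
    [7.4, 0, 6.6, 0, 0, 0],
    [7.6, 0, 6.4, 0, 0, 0],
    [7.6, 0, 6.4, 0, 0, 0],
    [7.6, 0, 6.4, 0, 0, 0],
    [7.6, 0, 6.4, 0, 0, 0],
    [7.6, 0, 6.4, 0, 0, 0],
    [7.6, 0, 6.4, 0, 0, 0]
  ]
}}

```text
clock: 17.9
position: [0.4503, -0.0644, 0.0184]
ee_rot: [0.665, 0.667, 0.24, -0.236]
ft_force: [0.6, -2.5, 2.2]
grip_width: 0.354
```

```bash
python3 -c "
from h import *
plan([.449,.182,.018],[0,1],40)
import cv2
a=manip.camera('scene');b=manip.camera('wrist')
cv2.imwrite('pics/c19.png',np.hstack([cv2.resize(a[70:250,90:330],(400,300)),cv2.resize(b,(400,300))]))"
```

```text
clk 17.9 pos [ 0.4503 -0.0644  0.0184] F [ 0.6 -2.5  2.2] grip 30.2
shift mm now [190.4  -0.9 156.3] turn [0.2 0.7 0.3]
shift mm in wanted frame [188.5  -1.3 158.7]
R
 [[-0.005  1.     0.004]
 [ 0.774  0.002  0.633]
 [ 0.633  0.006 -0.774]]
```

View pics/c19.png

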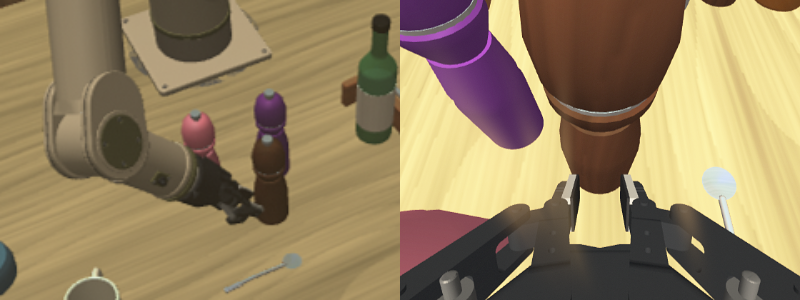

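Emit:
{"fn": "step_arm", "kwargs": {
  "motion": [
    [7.7, 0, 6.4, 0, 0, 0],
    [7.7, 0, 6.4, 0, 0, 0],
    [7.7, 0, 6.4, 0, 0, 0],
    [7.7, 0, 6.4, 0, 0, 0],
    [7.7, 0, 6.4, 0, 0, 0],
    [7.7, 0, 6.4, 0, 0, 0],
    [7.7, 0, 6.4, 0, 0, 0]
  ]
}}

```text
clock: 18.88
position: [0.45, 0.0106, 0.0179]
ee_rot: [0.664, 0.667, 0.24, -0.236]
ft_force: [1.2, -2.6, 1.6]
grip_width: 0.352
```

```bash
python3 -c "
from h import *
plan([.449,.182,.018],[0,1],40)
import cv2
a=manip.camera('scene');b=manip.camera('wrist')
cv2.imwrite('pics/c20.png',np.hstack([cv2.resize(a[70:250,120:360],(400,300)),cv2.resize(b,(400,300))]))"
```

```text
clk 18.875 pos [0.45   0.0106 0.0179] F [ 1.2 -2.6  1.6] grip 30.1
shift mm now [132.7  -0.6 108.5] turn [0.2 0.7 0.3]
shift mm in wanted frame [131.4  -1.  110.1]
R
 [[-0.006  1.     0.003]
 [ 0.774  0.002  0.634]
 [ 0.634  0.006 -0.774]]
```

View pics/c20.png

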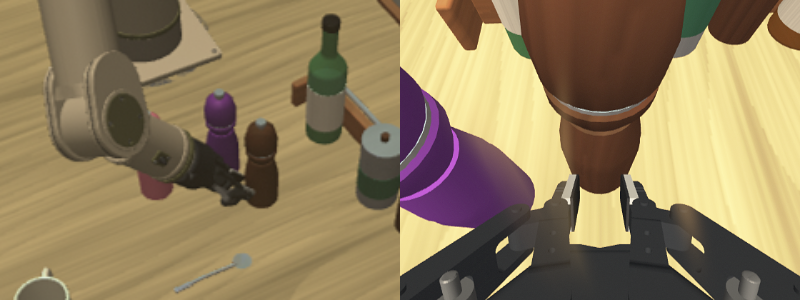

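Emit:
{"fn": "step_arm", "kwargs": {
  "motion": [
    [7, 1.2, 5.8, 0, 0, 0],
    [7, 1.2, 5.8, 0, 0, 0],
    [7, 1.2, 5.8, 0, 0, 0],
    [7, 1.2, 5.8, 0, 0, 0]
  ]
}}

```text
clock: 19.48
position: [0.4545, 0.0494, 0.0176]
ee_rot: [0.664, 0.667, 0.239, -0.237]
ft_force: [0.2, -2.9, 1.3]
grip_width: 0.354
```

```bash
python3 -c "
from h import *
plan([.449,.182,.018],[0,1],40)
import cv2
a=manip.camera('scene');b=manip.camera('wrist')
cv2.imwrite('pics/c21.png',np.hstack([cv2.resize(a[80:230,140:340],(400,300)),cv2.resize(b,(400,300))]))"
```

```text
clk 19.475 pos [0.4545 0.0494 0.0176] F [ 0.2 -2.9  1.3] grip 30.2
shift mm now [102.8  -5.2  83.7] turn [0.1 0.7 0.3]
shift mm in wanted frame [101.8  -5.5  84.9]
R
 [[-0.006  1.     0.002]
 [ 0.773  0.003  0.634]
 [ 0.634  0.005 -0.773]]
```

View pics/c21.png

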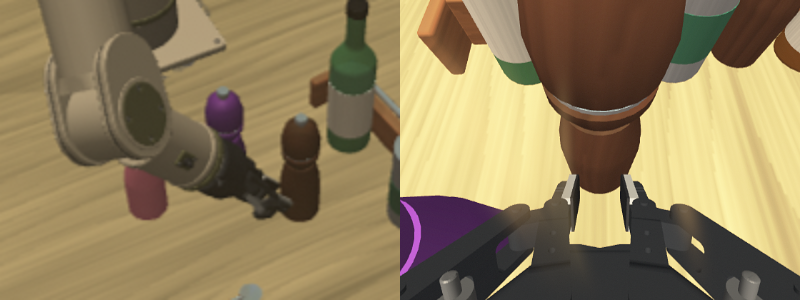

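Emit:
{"fn": "step_arm", "kwargs": {
  "motion": [
    [7.5, 0, 6.1, 0, 0, 0],
    [7.5, 0, 6.1, 0, 0, 0],
    [7.5, 0, 6.1, 0, 0, 0],
    [7.5, -0.5, 6.1, 0, 0, 0]
  ]
}}

```text
clock: 20.08
position: [0.4538, 0.0908, 0.0176]
ee_rot: [0.664, 0.668, 0.239, -0.237]
ft_force: [0.8, -1.4, 0.5]
grip_width: 0.353
```

```bash
python3 -c "
from h import *
plan([.449,.182,.018],[0,1],40)
o=manip.get_obs();print(o['joint_pos'],o['tau'])
import cv2
a=manip.camera('scene');b=manip.camera('wrist');s=manip.camera('side');cv2.imwrite('pics/side22.png',s)
cv2.imwrite('pics/c22.png',np.hstack([cv2.resize(a[80:230,140:340],(400,300)),cv2.resize(s[100:280,100:340],(400,300))]));cv2.imwrite('pics/wrist22.png',b)"
```

```text
clk 20.075 pos [0.4538 0.0908 0.0176] F [ 0.8 -1.4  0.5] grip 30.1
shift mm now [70.8 -4.5 57.6] turn [0.1 0.6 0.3]
shift mm in wanted frame [70.1 -4.8 58.4]
R
 [[-0.006  1.     0.002]
 [ 0.773  0.003  0.634]
 [ 0.634  0.005 -0.773]]
[ 0.51120643  0.38312593 -0.33412717  2.06722984 -0.6814287   0.9779928
  0.66313532] [-2.29501852e-02 -4.88871968e+01 -4.97793138e+00 -2.50913161e+01
 -2.27586463e+00  2.56425016e+00  1.69912283e-01]
```

View pics/c22.png

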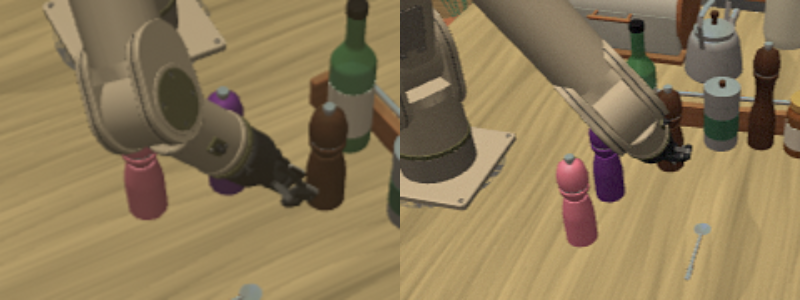

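View pics/wrist22.png

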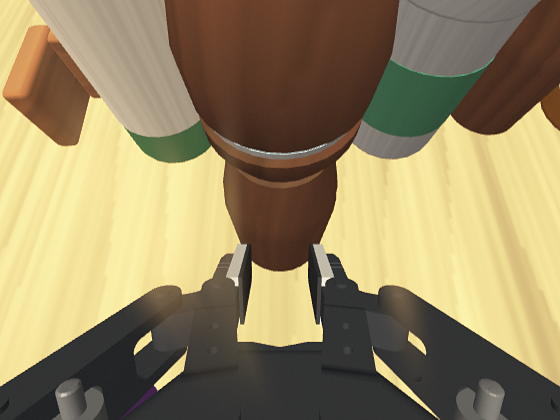

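Emit:
{"fn": "step_arm", "kwargs": {
  "motion": [
    [7.5, -0.6, 6.1, 0, 0, 0],
    [7.5, -0.6, 6.1, 0, 0, 0],
    [7.5, -0.6, 6.1, 0, 0, 0],
    [7.5, -0.6, 6.1, 0, 0, 0],
    [7.5, -0.6, 6.1, 0, 0, 0]
  ]
}}

```text
clock: 20.85
position: [0.4504, 0.1413, 0.0177]
ee_rot: [0.664, 0.667, 0.239, -0.237]
ft_force: [-0.1, -0.2, 0.4]
grip_width: 0.356
```

```bash
python3 -c "
from h import *
plan([.449,.189,.018],[0,1],40)
o=manip.get_obs();print(o['joint_pos'])
import cv2
a=manip.camera('scene');b=manip.camera('wrist')
cv2.imwrite('pics/c23.png',np.hstack([cv2.resize(a[70:220,170:370],(400,300)),cv2.resize(b,(400,300))]))"
```

```text
clk 20.85 pos [0.4504 0.1413 0.0177] F [-0.1 -0.2  0.4] grip 30.4
shift mm now [37.1 -1.3 30. ] turn [0.1 0.7 0.3]
shift mm in wanted frame [36.7 -1.4 30.4]
R
 [[-0.005  1.     0.002]
 [ 0.773  0.003  0.634]
 [ 0.634  0.005 -0.773]]
[ 0.45204864  0.36174612 -0.38204692  2.10461992 -0.72588265  0.90942266
  0.61091509]
```

View pics/c23.png

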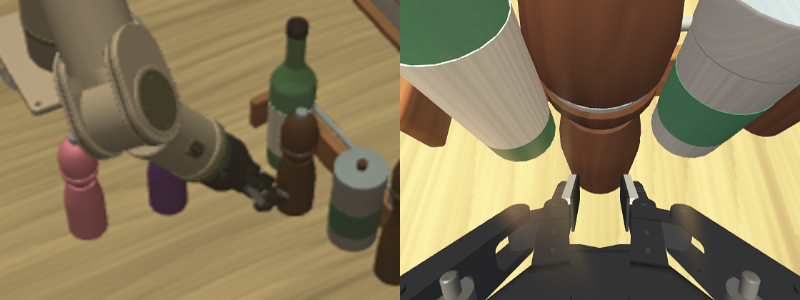

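Emit:
{"fn": "step_arm", "kwargs": {
  "motion": [
    [6, -0.3, 4.9, 0, 0, 0],
    [6, -0.3, 4.9, 0, 0, 0],
    [6, -0.3, 4.9, 0, 0, 0]
  ]
}}

```text
clock: 21.32
position: [0.4493, 0.1659, 0.0178]
ee_rot: [0.664, 0.667, 0.239, -0.237]
ft_force: [0.1, -2.5, -0.0]
grip_width: 0.349
```

```bash
python3 -c "
from h import *
plan([.449,.189,.018],[0,1],40)
import cv2
a=manip.camera('scene');b=manip.camera('side')
cv2.imwrite('pics/c24.png',np.hstack([cv2.resize(a[70:220,170:370],(400,300)),cv2.resize(b[90:240,160:360],(400,300))]))"
```

```text
clk 21.325 pos [0.4493 0.1659 0.0178] F [ 0.1 -2.5 -0. ] grip 29.8
shift mm now [18.  -0.2 14.5] turn [0.1 0.6 0.3]
shift mm in wanted frame [17.8 -0.3 14.7]
R
 [[-0.006  1.     0.002]
 [ 0.773  0.003  0.634]
 [ 0.634  0.005 -0.773]]
```

View pics/c24.png

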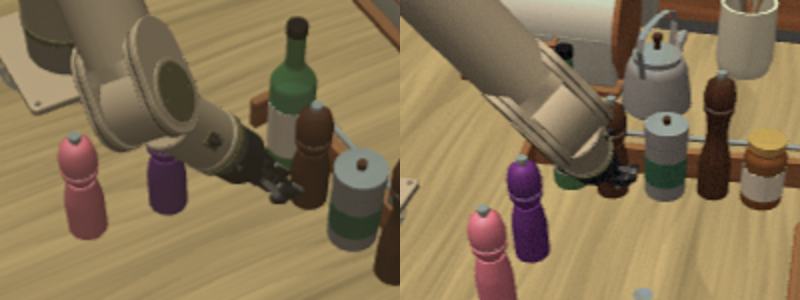

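Clear all round, so I'll creep on to the rail.

Emit:
{"fn": "step_arm", "kwargs": {
  "motion": [
    [3.5, 0, 2.8, 0, 0, 0],
    [3.5, 0, 2.8, 0, 0, 0]
  ]
}}

```text
clock: 21.68
position: [0.4491, 0.1755, 0.018]
ee_rot: [0.664, 0.668, 0.239, -0.237]
ft_force: [-0.6, -2.4, -0.6]
grip_width: 0.35
```

Emit:
{"fn": "step_arm", "kwargs": {
  "motion": [
    [2.4, 0, 2, 0, 0, 0],
    [2.4, 0, 2, 0, 0, 0]
  ]
}}

```text
clock: 21.92
position: [0.4491, 0.1821, 0.0179]
ee_rot: [0.664, 0.668, 0.239, -0.237]
ft_force: [0.7, -2.6, 1.2]
grip_width: 0.35
```

Emit:
{"fn": "step_arm", "kwargs": {
  "motion": [
    [2, 0, 1.7, 0, 0, 0]
  ]
}}

```text
clock: 22.05
position: [0.4491, 0.1849, 0.0178]
ee_rot: [0.664, 0.668, 0.239, -0.237]
ft_force: [0.3, -1.9, 0.2]
grip_width: 0.351
```

Emit:
{"fn": "step_arm", "kwargs": {
  "motion": [
    [2, 0, 1.7, 0, 0, 0]
  ]
}}

```text
clock: 22.18
position: [0.4491, 0.1877, 0.0178]
ee_rot: [0.664, 0.668, 0.239, -0.237]
ft_force: [1.3, -2.5, 0.6]
grip_width: 0.351
```

Emit:
{"fn": "step_arm", "kwargs": {
  "motion": [
    [2, 0, 1.7, 0, 0, 0]
  ]
}}

```text
clock: 22.3
position: [0.4491, 0.1903, 0.0177]
ee_rot: [0.664, 0.668, 0.239, -0.237]
ft_force: [-0.8, -5.7, 2.1]
grip_width: 0.352
```

Emit:
{"fn": "step_arm", "kwargs": {
  "motion": [
    [2, 0, 1.7, 0, 0, 0]
  ]
}}

```text
clock: 22.42
position: [0.4498, 0.1912, 0.0173]
ee_rot: [0.665, 0.667, 0.239, -0.236]
ft_force: [-3.7, -19.9, 9.2]
grip_width: 0.355
```

Emit:
{"fn": "step_arm", "kwargs": {
  "motion": [
    [2, 0, 1.7, 0, 0, 0]
  ]
}}

```text
clock: 22.55
position: [0.4502, 0.1913, 0.0168]
ee_rot: [0.666, 0.667, 0.239, -0.234]
ft_force: [-7.6, -21.0, 15.8]
grip_width: 0.351
```

Emit:
{"fn": "step_arm", "kwargs": {
  "motion": [
    [-3, 0, -2.5, 0, 0, 0],
    [-7, 0, -5.7, 0, 0, 0],
    [-9, 0, -7.3, 0, 0, 0],
    [-9, 0, -7.3, 0, 0, 0],
    [-9, 0.3, -7.3, 0, 0, 0],
    [-9, 0.3, -7.3, 0, 0, 0],
    [-9, 0.3, -7.3, 0, 0, 0],
    [0, 0, 0, 0, 0, 0]
  ]
}}

```text
clock: 23.55
position: [0.451, 0.1156, 0.0168]
ee_rot: [0.666, 0.667, 0.239, -0.235]
ft_force: [-0.2, 0.4, 0.4]
grip_width: 0.353
```

```bash
python3 -c "
from h import *
plan([.449,.189,.018],[0,1],40)
import cv2
a=manip.camera('scene');b=manip.camera('side');cv2.imwrite('pics/scene25.png',a)
cv2.imwrite('pics/c25.png',np.hstack([cv2.resize(a[70:250,200:440],(400,300)),cv2.resize(b[90:240,160:360],(400,300))]))"
```

```text
clk 23.55 pos [0.451  0.1156 0.0168] F [-0.2  0.4  0.4] grip 30.1
shift mm now [57.7 -2.1 45.4] turn [0.3 0.9 0.2]
shift mm in wanted frame [57.  -2.  46.3]
R
 [[-0.003  1.     0.005]
 [ 0.776 -0.001  0.631]
 [ 0.631  0.006 -0.776]]
```

View pics/c25.png

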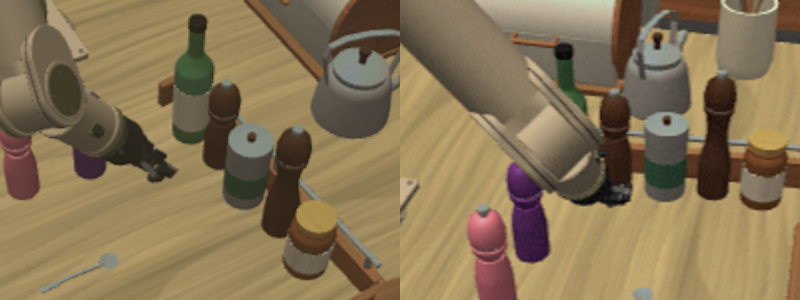

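Emit:
{"fn": "step_arm", "kwargs": {
  "motion": [
    [30, 0, -37, 0, 0, 0],
    [30, 0, -37, 0, 0, 0],
    [30, 0, -37, 0, 0, 0],
    [30, 0, -37, 0, 0, 0],
    [30, 0, -37, 0, 0, 0],
    [0, 0, 0, 0, 0, 0],
    [0, 0, 0, 0, 0, 0]
  ]
}}

```text
clock: 24.52
position: [0.4468, 0.1207, 0.2617]
ee_rot: [0.663, 0.669, 0.237, -0.237]
ft_force: [0.1, -0.2, -0.5]
grip_width: 0.35
```

```bash
python3 -c "
from h import *
import cv2
print(manip.get_obs()['position'])
a=manip.camera('scene');b=manip.camera('side');cv2.imwrite('pics/scene26.png',a);cv2.imwrite('pics/side26.png',b)
cv2.imwrite('pics/c26.png',cv2.resize(a[110:250,290:430],None,fx=4,fy=4,interpolation=cv2.INTER_CUBIC))
cv2.imwrite('pics/c27.png',cv2.resize(b[110:220,200:390],None,fx=4,fy=4,interpolation=cv2.INTER_CUBIC))"
```

```text
[0.44682266 0.12074591 0.26171208]
```

View pics/c26.png

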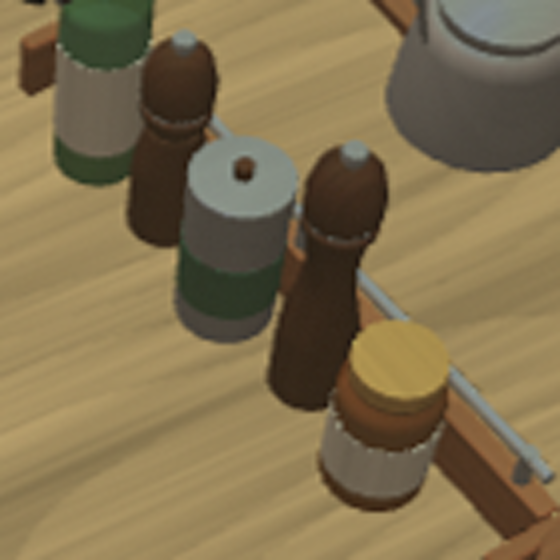

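View pics/side26.png

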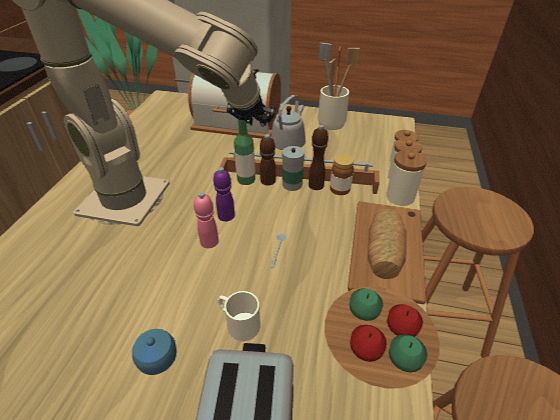

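View pics/scene26.png

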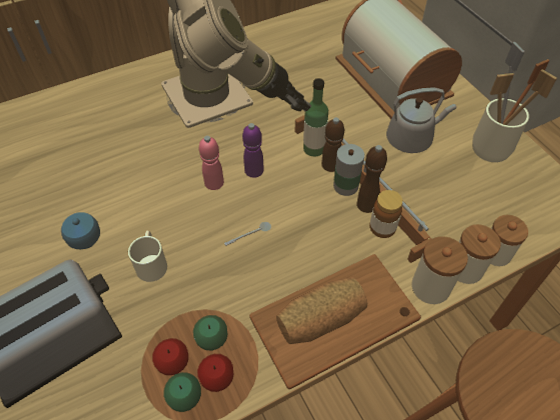

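View pics/c27.png

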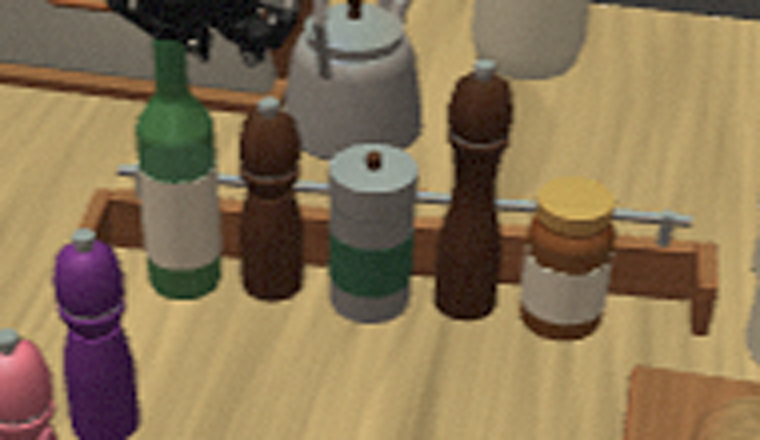

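```bash
python3 -c "
from h import *
print('scene salt',base('scene',(331.2,171.3),.028),'pep',base('scene',(367,212.3),.028))
import cv2
for n in('scene','side'):
  a=cv2.imread(f'pics/{n}0.png').astype(int);b=cv2.imread(f'pics/{n}26.png').astype(int)
  d=(abs(a-b).max(2)>40).astype('uint8');d=cv2.morphologyEx(d,cv2.MORPH_OPEN,np.ones((3,3),'uint8'))
  N,l,s,c=cv2.connectedComponentsWithStats(d);print(n,[x.tolist() for x in s[1:] if x[4]>15])"
```

```text
scene salt [0.44847159 0.20654649] pep [0.62255491 0.22030146]
scene [[183, 0, 63, 58, 1211], [384, 0, 14, 16, 122], [419, 0, 9, 13, 75], [168, 12, 5, 17, 68], [178, 12, 3, 7, 21], [177, 16, 40, 41, 1073], [227, 44, 82, 67, 2329], [173, 51, 5, 13, 40], [219, 62, 7, 7, 41], [326, 120, 19, 27, 352], [322, 147, 14, 25, 275], [365, 147, 22, 42, 618], [222, 160, 24, 53, 974], [357, 186, 18, 27, 343], [289, 200, 24, 65, 1251]]
side [[68, 0, 5, 4, 16], [59, 0, 67, 110, 2230], [108, 0, 164, 125, 6236], [24, 2, 14, 8, 56], [25, 13, 10, 6, 43], [28, 21, 11, 11, 77], [133, 28, 7, 9, 50], [34, 35, 7, 5, 26], [40, 54, 18, 8, 113], [46, 66, 15, 10, 95], [103, 90, 25, 53, 531], [75, 93, 3, 7, 21], [68, 101, 20, 20, 139], [91, 112, 19, 20, 145], [67, 122, 3, 6, 18], [71, 124, 13, 17, 118], [311, 126, 17, 43, 547], [260, 135, 15, 29, 363], [104, 140, 26, 22, 233], [82, 150, 15, 11, 113], [308, 172, 29, 71, 1122], [260, 175, 16, 11, 146], [233, 194, 20, 55, 905]]
```

```bash
python3 -c "
from workcell import manip
o=manip.get_obs();print(o['clock'],o['ft_force']);print(manip.hand_in())"
```

```text
24.625 [ 0.12589201 -0.6995803   0.22419038]
the job is handed in; nothing more can be done
None
```

I pushed both mills upright into the row and handed the job in at 24.6 s of the 64 s allowed. The pepper mill stands between the tea tin and the jam jar, and the salt mill between the oil bottle and the tea tin. I used the fingertips held 30 mm apart, leaning back about 39°, low on each foot. Each push ended with a clear rise in force against the rail, about 15 N for the pepper mill and about 22 N for the salt mill.

- **Position:** The last pictures put the pepper mill at (0.622, 0.220) and the salt mill at (0.448, 0.207). My targets against the rail were (0.620, 0.2215) and (0.449, 0.2065), so both are within about 3 mm. Both look upright.
- **Everything else:** Comparing the first and last pictures, only the two mills and the arm had moved. The other objects and the pink and purple look-alikes had not. The gripper was clear of everything at hand-in.
- **What disagreed:**
  - On the first descent behind the salt mill, the arm stopped about 10 mm high and 8 mm to the side. I found no contact, and it went down properly the second time.
  - The wrist camera placed the salt mill about 6 mm from the scene camera's estimate, so I lined up by the wrist view.
  - Once the fingers were close, the wrist view put the pepper mill's centre about 10 mm nearer than the scene view did. I relied on the scene view and the contact force for the final position.

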